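# Put the large calibration weight away in its drawer

## Robot

A 6-joint arm with a two-finger parallel gripper is mounted at the origin on a cart in front of the work surface, level with it; the furniture and walls round the work are solid. World frame = base frame: x ahead of the robot, y to its left, z up, the work surface at z = 0. Lengths are in m, angles in degrees, forces in N, time in s.
With the tool pointing down it reaches from about 0.25 to 0.85 m from the base axis. Payload 12.5 kg.
Tool frame: the origin (TCP) lies at the very end of the fingers, on their centre line; the grasp point (between the pads) lies 19 mm behind it (bot.grip_point_offset is the z of the grasp point in the tool frame, in m); z points along the fingers, y is the line along which they close (so a half turn about z gives the same grasp; the last joint's range is limited). The gripper opens to 93 mm and grips with 3 to 60 N. Pads are 15 mm wide; open, the fingers measure 128 mm over their backs; the gripper's body (75 mm by 188 mm) begins 65 mm behind the grasp point.
Start: joints at [62.189, 20.094, 94.641, -0, 65.266, -4.847], TCP at [0.215, 0.506, 0.219] pointing down, gripper open.
Joint ranges: [-157.81, 157.81], [-45, 120.19], [0.68, 151.7], [-89.99, 269.99], [4.06, 180], [-164.3, 164.3]. Speed limits (degrees/s): [127.2, 127.2, 159.86, 180, 180, 180].

## Interface

Orientations are given as a 3x3 rotation matrix whose columns are the frame's x, y, z axes.
In Python, from rig import bot gives the robot as it stands.
- The arm moves only by the shell command python3 nudge.py 'ROWS' [OPENING] [FORCE]. ROWS is a JSON list of rows, 1 to 20 of them, each of 6 numbers: dx, dy, dz in m, then a rotation vector rx, ry, rz in degrees; each row shifts and turns the commanded pose from where the row before left it, along the tool's axes as they then stand; what a row does not reach is not made up. A row lasts 1/8 s, in which the tool goes at most 0.0625 m and 10.7 degrees, less where a joint would pass 70% of its speed; a pose out of reach is approached as far as the arm can. OPENING is the finger opening in m, set as the command begins (- or left out keeps the last). The fingers move at their own pace and stop on an object; FORCE is the grip in N (left out, the last holds). Time passes only in rows, so rows that do not move let the fingers close. It prints the time, the measured TCP pose, the force, the opening and the grip force at its end. Input that does not fit is refused with a message, and nothing moves.
- bot.sense(): the state, without advancing time (a new reading comes with each control period).
- bot.camera(name): name is "scene" or "top"; returns a dict with "image" (400x640x3 uint8, red, green, blue), "fx", "fy", "cx", "cy" (pixels), "D" ([k1, k2, p1, p2, k3] as OpenCV has them; the pictures are not rectified), "cam_to_world" (4x4, takes a point from camera to world coordinates). Camera axes: x right, y down, z forward; pixel columns grow to the right and rows downward; lengths in m; the calibration is good to about 2 mm. A picture is of the moment at which its call begins. There is no depth.
- bot.close_job(): hands the job in; it is judged then, once.
The state is a dict: "time_s": time; "joints": joint angles; "qd": joint speeds; "joint_torque": joint torques, N m; "tcp_pos": TCP position; "tool_rot": TCP orientation; "wrist_force": force on the tool from outside, world axes, zero at the start; "ft_torque": the same for the moment, N m; "gripper_width": finger opening in m; "finger_force": force on a finger pad.
Only numpy, scipy, OpenCV 4.12 (cv2) and the standard library are available. Lean on these libraries where they do the work, as an engineer would, in place of code of your own. Each camera call takes 0.05 s, during which the arm holds its last target. There are 200 camera calls.

## Task

Put the largest of the three calibration weights away: pull the drawer of the small grey cabinet all the way out to its stop, stand that weight upright in the large round pocket of the drawer and let go of it, then push the drawer fully shut without slamming it. Leave the two smaller weights standing where they are.

Things in the scene. Friction and masses are not known exactly. Their poses are not given: they have to be found in the camera images.
- weight_cabinet: Low fixed grey steel cabinet with one drawer, 210 mm deep (x), 190 wide (y), 98 high; to the robot's right, drawer front facing roughly left (+y). Origin: centre of its underside, on the bench. The drawer front is at its x = -105 mm, 78 mm tall (z 10 to 88), and slides out along its -x axis. The drawer passes under the cabinet top (underside at z = 90 mm).
- drawer (a joint): How far the drawer is out, in m: 0 shut, 0.170 at its stop; may start up to 20 mm out. It stays where left; moving it takes 3 to 4 N. Its open tray is 156 mm wide, walls up to z = 40 mm; in it a plywood insert (top at z = 31 mm) has three round pockets 14 mm deep: one of 54 mm at the back, and two (44 and 34 mm) near the front, too small for the large weight.
- handle (a point): Middle of the bar of the drawer's steel bow handle; moves with the drawer. The bar is 10 mm thick, level, along the cabinet's y for 104 mm, 60 mm above the bench; its axis is 50 mm in front of the drawer front, leaving a 45 mm gap behind it, open above and below, where shut fingers can hook it from above. Axes as the cabinet's.
- pocket (a point): Centre of the floor of the large pocket (54 mm across, 14 mm deep, floor 17 mm above the bench); moves with the drawer. It is 115 mm behind the face of the drawer front, so with the drawer at its stop it lies 55 mm in front of the cabinet, clear above. Axes as the cabinet's.
- large_weight: The largest of three plain metal calibration weights: upright cylinder with a knobbed top, 48 mm across, 64 mm tall, about 0.75 kg. Origin: centre of its underside; z points up its axis. Stands loose on the bench to the robot's left.
- medium_weight: The medium weight, same shape, 38 mm across, 56 mm tall, 0.5 kg; stands loose on the bench near the others and stays there. Origin: centre of its underside.
- small_weight: The smallest weight, same shape, 29 mm across, 51 mm tall, 0.2 kg; stands loose on the bench near the others and stays there. Origin: centre of its underside.

How it is judged (in metres and radians):
On the way, in this order (a step that is already met when the one before it is completed fails the run):
1. the drawer is pulled out to its stop (value of joint drawer above 0.163 m), for 0.2 s.
2. the large weight stands upright on the floor of the large pocket of the pulled-out drawer, let go (horizontal distance between large_weight and pocket below 0.006 m and z of large_weight in the frame of pocket below 0.004 m and angle between large_weight's own z axis and vertical below 0.1 rad and value of joint drawer above 0.12 m and contact force between the fingers and large_weight below 0.1 N), for 0.2 s.
At the end, for the whole second after the job is handed in: The drawer is shut (within 6 mm) and at rest; the large weight stands upright (within 0.1 rad) in the large pocket, centred within 6 mm and on its floor within 4 mm; the two smaller weights stand upright within 30 mm of where they began (value of joint drawer below 0.006 m and horizontal distance between large_weight and pocket below 0.006 m and z of large_weight in the frame of pocket below 0.004 m and angle between each of large_weight, medium_weight, small_weight's own z axis and vertical below 0.1 rad and linear speed of large_weight below 0.02 m/s and distance of each of medium_weight, small_weight from where it was at the start of the episode below 0.03 m); the robot touches nothing.
It fails at once if the drawer is slammed (shut faster than 0.5 m/s) (velocity of joint drawer below -0.5 m/s).
It fails at once if a smaller weight is moved more than 30 mm or knocked over (distance of any of medium_weight, small_weight from where it was at the start of the episode above 0.03 m or angle between any of medium_weight, small_weight's own z axis and vertical above 0.5 rad).
It fails at once if the large weight is tipped over (angle between large_weight's own z axis and vertical above 0.8 rad).
It also fails if it takes over 72 s, if anything falls off the work surface, if the arm or the gripper's body presses on something with over 40 N, if the wrist force passes 120 N, or if a joint passes its speed limit or range.

## Working session

There is one attempt and no reset: what is moved stays moved. The work goes in short steps, Python scripts to look and compute and a shell command to move; the robot and the scene stay as the last step left them, time stands still between calls to the robot, and variables do not carry over. Pictures are saved under pics/ and viewed, at most 10 in all, crops included, and the job is handed in when it is done.

```bash
ls; mkdir -p pics; python3 - <<'E'
from rig import bot
import cv2,numpy as np
np.set_printoptions(precision=4,suppress=True)
for n in("scene","top"):
    c=bot.camera(n); cv2.imwrite(f"pics/{n}0.png",c["image"][:,:,::-1])
    print(n,c["fx"],c["fy"],c["cx"],c["cy"],c["D"]);print(c["cam_to_world"])
s=bot.sense();print(s["tool_rot"],s["tcp_pos"],s["gripper_width"],bot.grip_point_offset)
E
```

```text
nudge.py
pics
rig.py
scene 392.6487541723087 392.6487541723087 317.3437696229121 201.3962427494828 [-0.0754  0.      0.      0.      0.    ]
[[-0.0346 -0.8761  0.4808  0.0775]
 [-0.9994  0.0336 -0.0107  0.008 ]
 [-0.0068 -0.4809 -0.8767  0.9008]
 [ 0.      0.      0.      1.    ]]
top 494.90069279291157 494.90069279291157 318.4051453472295 198.97950321052485 [-0.1099  0.      0.      0.      0.    ]
[[ 0.0036 -0.9976  0.0696  0.4044]
 [-1.     -0.0037 -0.0003  0.0065]
 [ 0.0005 -0.0696 -0.9976  1.5186]
 [ 0.      0.      0.      1.    ]]
[[-0.9208  0.3902 -0.0005]
 [ 0.3902  0.9208 -0.0009]
 [ 0.0001 -0.001  -1.    ]] [0.2144 0.5062 0.2182] 0.09280077696467225 -0.0188
```

View pics/scene0.png

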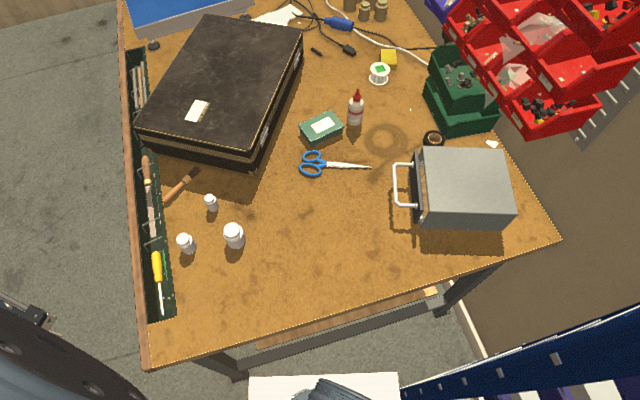

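View pics/top0.png

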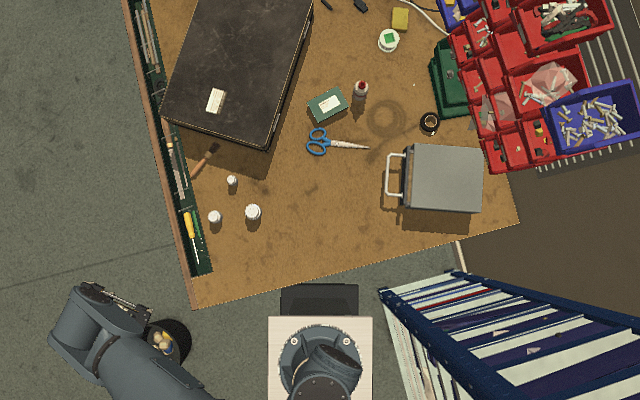

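Both views show the large weight (scene 234,236; top 253,213), the medium one (186,244; 215,217) and the small one (211,203; 232,181). The cabinet is at the right with its handle bar at about top x = 388 and scene x = 397. I'll enlarge these areas.

```bash
python3 - <<'E'
import cv2,numpy as np
a=cv2.imread("pics/scene0.png");b=cv2.imread("pics/top0.png")
def crop(im,x,y,w,h,k):
    o=cv2.resize(im[y:y+h,x:x+w],None,fx=k,fy=k,interpolation=cv2.INTER_CUBIC)
    for i in range(0,w,10):
        cv2.line(o,(i*k,0),(i*k,8 if i%50 else 16),(0,255,255),1)
        if i%20==0:cv2.putText(o,str(x+i),(i*k+2,16),0,.35,(0,255,255),1)
    for i in range(0,h,10):
        cv2.line(o,(0,i*k),(8,i*k),(0,255,255),1)
        if i%20==0:cv2.putText(o,str(y+i),(9,i*k+4),0,.35,(0,255,255),1)
    return o
cv2.imwrite("pics/w.png",np.hstack([crop(a,170,185,80,75,5),crop(b,195,165,80,75,5)]))
cv2.imwrite("pics/c.png",np.hstack([crop(a,385,140,130,95,3),crop(b,375,135,130,95,3)]))
E
```

```text
(no output)
```

View pics/w.png

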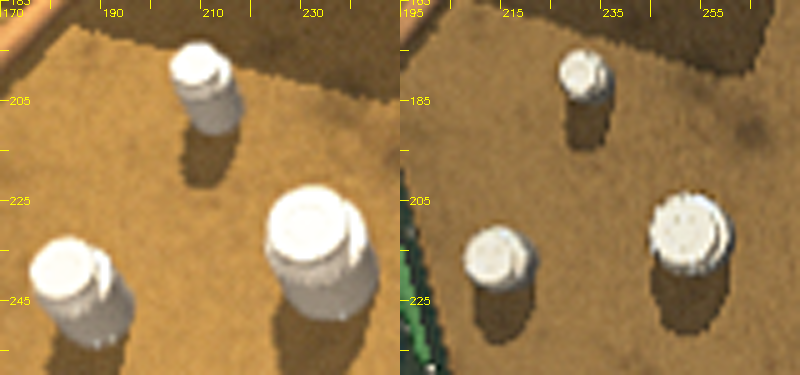

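View pics/c.png

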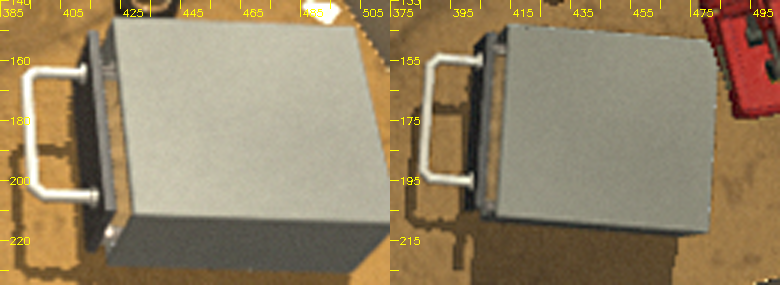

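The weights' top discs are at scene (231.6,230), (183.4,238.4) and (209,198), and top (252.6,211), (214.6,216.2) and (231,179.6). The handle corners are at scene (394.3,165) and (397.7,202.7), top (388.3,155) and (386.3,194). The drawer starts slightly open. Next I'll triangulate these points.

```bash
cat >geo.py <<'E'
import numpy as np,cv2
np.set_printoptions(precision=4,suppress=True)
def V(R,t):
    T=np.eye(4);T[:3,:3]=np.array(R);T[:3,3]=t;return T
# calibrations as printed by bot.camera
K={"scene":(392.6488,317.3438,201.3962,-.0754,V([[-.0346,-.8761,.4808],[-.9994,.0336,-.0107],[-.0068,-.4809,-.8767]],[.0775,.008,.9008])),
   "top":(494.9007,318.4051,198.9795,-.1099,V([[.0036,-.9976,.0696],[-1,-.0037,-.0003],[.0005,-.0696,-.9976]],[.4044,.0065,1.5186]))}
def ray(n,p):
    f,cx,cy,k,T=K[n]
    u=cv2.undistortPoints(np.array([[p]],float),np.array([[f,0,cx],[0,f,cy],[0,0,1]]),np.array([k,0,0,0,0.]))[0,0]
    d=T[:3,:3]@[u[0],u[1],1];return T[:3,3],d/np.linalg.norm(d)
def onz(n,p,z):
    o,d=ray(n,p);return o+d*(z-o[2])/d[2]
def tri(ps,pt):
    A=0;b=0;
    for n,p in(("scene",ps),("top",pt)):
        o,d=ray(n,p);P=np.eye(3)-np.outer(d,d);A=A+P;b=b+P@o
    return np.linalg.solve(A,b)
E
python3 - <<'E'
from geo import *
for n,s,t,z in [("large",(231.6,230),(252.6,211),.064),("med",(183.4,238.4),(214.6,216.2),.056),("small",(209,198),(231,179.6),.051),
 ("hU",(394.3,165),(388.3,155),.06),("hL",(397.7,202.7),(386.3,194),.06),
 ("cFU",(422.7,146.7),(414,143.7),.098),("cFL",(429,211.3),(411,207.3),.098),("cBU",(503.3,149),(483.7,149),.098),("cBL",(515,214),(481,212.7),.098)]:
    print(n,tri(s,t),onz("scene",s,z)[:2],onz("top",t,z)[:2])
E
```

```text
large [0.4696 0.2016 0.06  ] [0.4675 0.2018] [0.4697 0.1999]
med [0.4535 0.3155 0.0565] [0.4533 0.3172] [0.4541 0.3142]
small [0.564  0.268  0.0504] [0.5636 0.268 ] [0.564  0.2677]
hU [ 0.6382 -0.2031  0.06  ] [ 0.638  -0.2043] [ 0.6384 -0.2019]
hL [ 0.5204 -0.1941  0.0735] [ 0.5275 -0.1982] [ 0.5217 -0.195 ]
cFU [ 0.6658 -0.2733  0.0983] [ 0.6658 -0.2745] [ 0.6661 -0.2721]
cFL [ 0.4808 -0.2595  0.0995] [ 0.4818 -0.2586] [ 0.4804 -0.2612]
cBU [ 0.6517 -0.4801  0.0995] [ 0.6523 -0.4825] [ 0.6525 -0.4792]
cBL [ 0.4667 -0.4649  0.0958] [ 0.4667 -0.4606] [ 0.4652 -0.4669]
```

```bash
cat >tool.py <<'E'
import sys,numpy as np
from rig import bot
np.set_printoptions(precision=4,suppress=True)
s=bot.sense();R=np.array(s["tool_rot"]);p=np.array(s["tcp_pos"])
t=np.array([float(v) for v in sys.argv[1:4]])
print("t",s["time_s"],"p",p,"F",np.array(s["wrist_force"]),"d tool",R.T@(t-p),"yaw y",np.degrees(np.arctan2(R[1,1],R[0,1])),"tilt",R[2])
E
python3 nudge.py '[[0,0,0,0,0,10.15],[0,0,0,0,0,10.15],[0,0,0,0,0,10.15],[0,0,0,0,0,10.15],[0,0,0,0,0,10.15],[0,0,0,0,0,10.15],[0,0,0,0,0,10.15],[0,0,0,0,0,0]]' 0 20; python3 tool.py .578 -.2265 .15
```

```text
time_s: 1.1
tcp_pos: [0.2145, 0.5063, 0.2184]
tool_rot: [[0.069, 0.998, -0.0], [0.998, -0.069, -0.0], [-0.001, -0.0, -1.0]]
wrist_force: [-0.3, 0.4, -0.5]
gripper_width: 0.0176
finger_force: 0.0
t 1.1 p [0.2145 0.5063 0.2184] F [-0.2983  0.3824 -0.5156] d tool [-0.706   0.4131  0.0686] yaw y -3.9445458585809225 tilt [-0.0005 -0.0002 -1.    ]
```

```bash
python3 nudge.py '[[-0.0441,0.0258,0,0,0,0],[-0.0441,0.0258,0,0,0,0],[-0.0441,0.0258,0,0,0,0],[-0.0441,0.0258,0,0,0,0],[-0.0441,0.0258,0,0,0,0],[-0.0441,0.0258,0,0,0,0],[-0.0441,0.0258,0,0,0,0],[-0.0441,0.0258,0,0,0,0],[-0.0441,0.0258,0,0,0,0],[-0.0441,0.0258,0,0,0,0],[-0.0441,0.0258,0,0,0,0],[-0.0441,0.0258,0,0,0,0],[-0.0441,0.0258,0,0,0,0],[-0.0441,0.0258,0,0,0,0],[-0.0441,0.0258,0,0,0,0],[-0.0441,0.0258,0,0,0,0],[0,0,0,0,0,0],[0,0,0,0,0,0]]'; python3 tool.py .578 -.2265 .035
```

```text
time_s: 3.35
tcp_pos: [0.5765, -0.2258, 0.2182]
tool_rot: [[0.068, 0.998, -0.001], [0.998, -0.068, 0.001], [0.001, -0.001, -1.0]]
wrist_force: [-0.7, 0.5, 0.3]
gripper_width: 0.0006
finger_force: 0.0
t 3.35 p [ 0.5765 -0.2258  0.2182] F [-0.6787  0.513   0.3002] d tool [-0.0007  0.0017  0.1832] yaw y -3.874093174745485 tilt [ 0.0006 -0.001  -1.    ]
```

```bash
python3 nudge.py '[[0,0,0.045,0,0,0],[0,0,0.045,0,0,0],[0,0,0.03,0,0,0],[0,0,0.02,0,0,0],[0,0,0.02,0,0,0],[0,0,0.02,0,0,0],[0,0,0,0,0,0]]'; python3 tool.py .588 -.0577 .035
```

```text
time_s: 4.22
tcp_pos: [0.5763, -0.226, 0.0373]
tool_rot: [[0.07, 0.998, -0.002], [0.998, -0.07, 0.001], [0.001, -0.002, -1.0]]
wrist_force: [0.5, -0.3, -0.3]
gripper_width: 0.0005
finger_force: 0.0
t 4.225 p [ 0.5763 -0.226   0.0373] F [ 0.5285 -0.3097 -0.2777] d tool [ 0.1687 -0.0001  0.0024] yaw y -4.001010325160402 tilt [ 0.0008 -0.002  -1.    ]
```

Down in the gap with no contact. I'll pull, slowing near the stop.

```bash
python3 nudge.py '[[0.01,0,0,0,0,0],[0.015,0,0,0,0,0],[0.02,0,0,0,0,0],[0.02,0,0,0,0,0],[0.02,0,0,0,0,0],[0.02,0,0,0,0,0],[0.02,0,0,0,0,0],[0.015,0,0,0,0,0],[0.01,0,0,0,0,0],[0.005,0,0,0,0,0],[0,0,0,0,0,0],[0,0,0,0,0,0]]'; python3 tool.py .588 -.0577 .035
```

```text
time_s: 5.72
tcp_pos: [0.5874, -0.0719, 0.0384]
tool_rot: [[0.07, 0.998, -0.001], [0.998, -0.07, 0.0], [0.0, -0.001, -1.0]]
wrist_force: [0.3, -0.2, 0.2]
gripper_width: 0.0003
finger_force: 0.0
t 5.725 p [ 0.5874 -0.0719  0.0384] F [ 0.3368 -0.2415  0.2421] d tool [ 0.0142 -0.0004  0.0034] yaw y -4.035801404212612 tilt [ 0.0003 -0.0009 -1.    ]
```

```bash
python3 nudge.py '[[0.005,0,0,0,0,0],[0.004,0,0,0,0,0],[0.003,0,0,0,0,0],[0.002,0,0,0,0,0],[0.002,0,0,0,0,0],[0,0,0,0,0,0]]'; python3 nudge.py '[[0.002,0,0,0,0,0],[0.002,0,0,0,0,0],[0,0,0,0,0,0]]'
```

```text
time_s: 6.48
tcp_pos: [0.5885, -0.0594, 0.0385]
tool_rot: [[0.069, 0.998, -0.001], [0.998, -0.069, -0.005], [-0.005, -0.0, -1.0]]
wrist_force: [-3.6, -28.5, -2.6]
gripper_width: 0.0005
finger_force: 14.4
time_s: 6.85
tcp_pos: [0.5886, -0.0591, 0.0385]
tool_rot: [[0.069, 0.998, -0.001], [0.998, -0.069, -0.01], [-0.01, -0.0, -1.0]]
wrist_force: [-7.3, -55.0, -2.9]
gripper_width: 0.0002
finger_force: 27.5
```

The drawer is at its stop, with 55 N of steady reaction. I'll back off, lift clear, open the fingers and go over the weight.

```bash
python3 nudge.py '[[-0.012,0,0,0,0,0],[-0.008,0,0,0,0,0],[0,0,-0.03,0,0,0],[0,0,-0.05,0,0,0],[0,0,-0.05,0,0,0],[0,0,0,0,0,0]]'; python3 nudge.py '[[0,0,0,0,0,0]]' .093; python3 tool.py .469 .2012 .13
```

```text
time_s: 7.6
tcp_pos: [0.5897, -0.0714, 0.1726]
tool_rot: [[0.069, 0.998, 0.007], [0.998, -0.069, -0.001], [-0.0, 0.007, -1.0]]
wrist_force: [0.7, 0.8, -1.1]
gripper_width: 0.0011
finger_force: 0.0
time_s: 7.72
tcp_pos: [0.5874, -0.0712, 0.1679]
tool_rot: [[0.07, 0.998, -0.001], [0.998, -0.07, 0.0], [0.0, -0.001, -1.0]]
wrist_force: [0.2, -0.0, -0.2]
gripper_width: 0.0068
finger_force: 0.0
t 7.725 p [ 0.5874 -0.0712  0.1679] F [ 0.243  -0.0426 -0.194 ] d tool [ 0.2635 -0.137   0.0382] yaw y -3.9854972925623566 tilt [ 0.0004 -0.0008 -1.    ]
```

```bash
python3 nudge.py '[[0.044,-0.0228,0,0,0,0],[0.044,-0.0228,0,0,0,0],[0.044,-0.0228,0,0,0,0],[0.044,-0.0228,0,0,0,0],[0.044,-0.0228,0,0,0,0],[0.0435,-0.023,0,0,0,0],[0,0,0,0,0,0],[0,0,0,0,0,0]]'; python3 tool.py .4688 .2010 .025
python3 - <<'E'
from rig import bot
import cv2,numpy as np
for n in("scene","top"): cv2.imwrite(f"pics/{n}1.png",bot.camera(n)["image"][:,:,::-1])
a=cv2.imread("pics/scene1.png");b=cv2.imread("pics/top1.png")
def crop(im,x,y,w,h,k):
    o=cv2.resize(im[y:y+h,x:x+w],None,fx=k,fy=k,interpolation=cv2.INTER_CUBIC)
    for i in range(0,w,10):
        cv2.line(o,(i*k,0),(i*k,8),(0,255,255),1)
        if i%20==0:cv2.putText(o,str(x+i),(i*k+2,16),0,.35,(0,255,255),1)
    for i in range(0,h,10):
        cv2.line(o,(0,i*k),(8,i*k),(0,255,255),1)
        if i%20==0:cv2.putText(o,str(y+i),(9,i*k+4),0,.35,(0,255,255),1)
    return o
cv2.imwrite("pics/d.png",np.hstack([crop(a,330,140,100,90,4),crop(b,330,130,100,90,4)]))
cv2.imwrite("pics/g.png",np.hstack([crop(a,150,150,200,130,2),crop(b,150,130,200,130,2)]))
E
```

```text
time_s: 8.72
tcp_pos: [0.4692, 0.2004, 0.1676]
tool_rot: [[0.069, 0.998, -0.002], [0.998, -0.069, -0.001], [-0.001, -0.002, -1.0]]
wrist_force: [-0.2, -0.9, 0.4]
gripper_width: 0.0857
finger_force: 0.0
t 8.725 p [0.4692 0.2004 0.1676] F [-0.2441 -0.9124  0.3559] d tool [ 0.0007 -0.0002  0.1426] yaw y -3.981872404262638 tilt [-0.0008 -0.0017 -1.    ]
```

View pics/d.png

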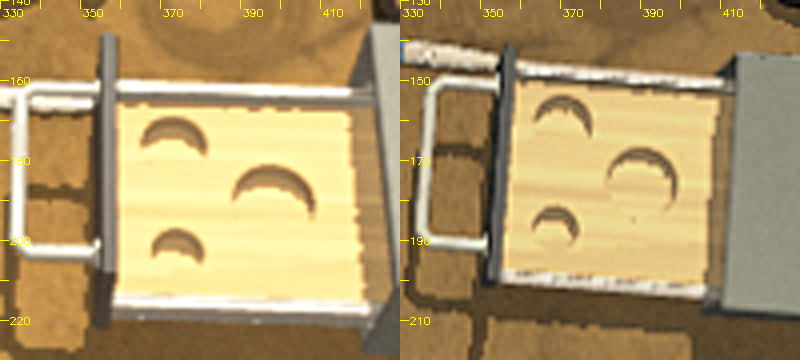

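The drawer is fully out. The large pocket's rim has its top-view centre near (390.6,175.5), and in the scene view it spans x 388–409 with its upper edge at y = 181. I'll fit the position by projecting the rim circle, and grasp the weight in the meantime.

```bash
python3 - <<'E'
from geo import *
def proj(n,P):
    f,cx,cy,k,T=K[n];W=np.linalg.inv(T)
    r=cv2.Rodrigues(W[:3,:3])[0]
    return cv2.projectPoints(np.array(P,float),r,W[:3,3],np.array([[f,0,cx],[0,f,cy],[0,0,1.]]),np.array([k,0,0,0,0.]))[0][:,0]
from scipy.optimize import least_squares
a=np.linspace(0,2*np.pi,360)
def ext(n,c):
    q=proj(n,np.c_[c[0]+.027*np.cos(a),c[1]+.027*np.sin(a),0*a+.031]);return np.array([q[:,0].min(),q[:,0].max(),q[:,1].min()])
m={"top":(381.75,399.5,166.5),"scene":(388,409,181)}
for ns in(["top"],["scene"],["top","scene"]):
    r=least_squares(lambda c:np.concatenate([ext(n,c)-m[n] for n in ns]),[.58,-.21],diff_step=1e-4);print(ns,r.x,r.fun)
u=np.array([.070,.9976]);print("handle", onz("top",(330+33/4,151),.06),onz("top",(330+(423-400)/4,130+238/4),.06))
print(tri((335.0,162),(338,151.5)),tri((334.5,202),(335.9,190)))
print("pred",[.5736+.055*u[0],-.2647+.055*u[1]])
E
python3 nudge.py '[[0,0,0.04,0,0,0],[0,0,0.04,0,0,0],[0,0,0.03,0,0,0],[0,0,0.02,0,0,0],[0,0,0.0125,0,0,0],[0,0,0,0,0,0]]' .093; python3 tool.py .4688 .2010 .025
```

```text
['top'] [ 0.5808 -0.2126] [ 0.0105 -0.0106  0.    ]
['scene'] [ 0.5801 -0.2124] [ 0.0065 -0.0065  0.0002]
['top', 'scene'] [ 0.5805 -0.2125] [-0.0312 -0.0519  0.1079  0.0417  0.0249 -0.1177]
handle [ 0.6496 -0.0525  0.06  ] [ 0.5345 -0.0452  0.06  ]
[ 0.6465 -0.0513  0.0694] [ 0.5326 -0.0446  0.065 ]
pred [np.float64(0.57745), np.float64(-0.209832)]
time_s: 9.57
tcp_pos: [0.4695, 0.2002, 0.0256]
tool_rot: [[0.071, 0.997, -0.001], [0.997, -0.071, -0.0], [-0.0, -0.001, -1.0]]
wrist_force: [0.4, 0.1, 0.6]
gripper_width: 0.0928
finger_force: 0.0
t 9.575 p [0.4695 0.2002 0.0256] F [0.4176 0.0864 0.6073] d tool [ 0.0008 -0.0008  0.0006] yaw y -4.0618135358957375 tilt [-0.0004 -0.0011 -1.    ]
```

View pics/g.png

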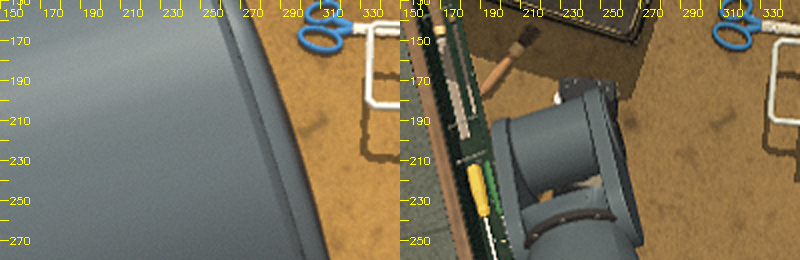

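The arm hides the weight in both views and touches nothing. The pocket fit gives (0.5805, -0.2125), and both cameras agree. I'll close the fingers.

```bash
python3 nudge.py '[[0,0,0,0,0,0],[0,0,0,0,0,0],[0,0,0,0,0,0],[0,0,0,0,0,0],[0,0,0,0,0,0],[0,0,0,0,0,0]]' 0 30; python3 nudge.py '[[0,0,-0.01,0,0,0],[0,0,-0.03,0,0,0],[0,0,-0.05,0,0,0],[0,0,-0.05,0,0,0],[0,0,0,0,0,0]]'; python3 tool.py .5805 -.2125 .165
```

```text
time_s: 10.32
tcp_pos: [0.4689, 0.2007, 0.0261]
tool_rot: [[0.07, 0.998, -0.001], [0.998, -0.07, -0.0], [-0.0, -0.001, -1.0]]
wrist_force: [-5.1, 0.5, 3.8]
gripper_width: 0.0469
finger_force: 30.0
time_s: 10.95
tcp_pos: [0.4713, 0.2012, 0.1695]
tool_rot: [[0.07, 0.998, 0.007], [0.998, -0.07, 0.002], [0.002, 0.006, -1.0]]
wrist_force: [0.1, -0.1, -6.6]
gripper_width: 0.0468
finger_force: 30.0
t 10.95 p [0.4713 0.2012 0.1695] F [ 0.1126 -0.1007 -6.6393] d tool [-0.405   0.1378  0.0044] yaw y -4.014421896126028 tilt [ 0.0024  0.0065 -1.    ]
```

Held: the opening is 47 mm and the wrist carries about 7 N. I'll carry it over the pocket and check before lowering.

```bash
python3 nudge.py '[[-0.02,0.0068,0,0,0,0],[-0.0405,0.0138,0,0,0,0],[-0.0405,0.0138,0,0,0,0],[-0.0405,0.0138,0,0,0,0],[-0.0405,0.0138,0,0,0,0],[-0.0405,0.0138,0,0,0,0],[-0.0405,0.0138,0,0,0,0],[-0.0405,0.0138,0,0,0,0],[-0.0405,0.0138,0,0,0,0],[-0.0405,0.0138,0,0,0,0],[-0.0205,0.007,0,0,0,0],[0,0,0,0,0,0],[0,0,0,0,0,0],[0,0,0,0,0,0]]'; python3 tool.py .5805 -.2125 .05
python3 - <<'E'
from rig import bot
import cv2,numpy as np
for n in("scene","top"): cv2.imwrite(f"pics/{n}2.png",bot.camera(n)["image"][:,:,::-1])
a=cv2.imread("pics/scene2.png");b=cv2.imread("pics/top2.png")
cv2.imwrite("pics/h.png",np.hstack([cv2.resize(m[120:240,320:450],None,fx=3,fy=3,interpolation=cv2.INTER_CUBIC) for m in(a,b)]))
E
```

```text
time_s: 12.7
tcp_pos: [0.5787, -0.2119, 0.1659]
tool_rot: [[0.069, 0.998, -0.0], [0.998, -0.069, 0.0], [0.0, -0.001, -1.0]]
wrist_force: [0.5, 0.5, -5.6]
gripper_width: 0.0468
finger_force: 30.0
t 12.7 p [ 0.5787 -0.2119  0.1659] F [ 0.5023  0.5272 -5.601 ] d tool [-0.0005  0.0019  0.1159] yaw y -3.9522952850608943 tilt [ 0.0003 -0.0005 -1.    ]
```

View pics/h.png

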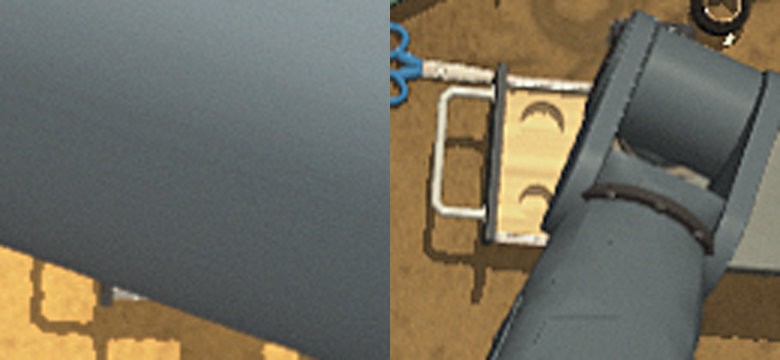

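The arm hides the pocket in both views, so I'll refine the pocket centre from the unobstructed pictures by contrast across the projected rim, and check it on the weight's outline.

```bash
python3 - <<'E'
from geo import *
from scipy.optimize import minimize
from scipy.ndimage import map_coordinates
def proj(n,P):
    f,cx,cy,k,T=K[n];W=np.linalg.inv(T)
    return cv2.projectPoints(np.array(P,float),cv2.Rodrigues(W[:3,:3])[0],W[:3,3],np.array([[f,0,cx],[0,f,cy],[0,0,1.]]),np.array([k,0,0,0,0.]))[0][:,0]
im={n:cv2.imread(f"pics/{n}1.png",0).astype(float) for n in K}
def best(ns,R,z,arc,c0,d):
    a=np.radians(np.arange(*arc,3.))
    def val(n,c,r):
        q=proj(n,np.c_[c[0]+r*np.cos(a),c[1]+r*np.sin(a),0*a+z]);return map_coordinates(im[n],[q[:,1],q[:,0]],order=1).mean()
    g=np.arange(-.008,.0081,.0005)
    return max((sum(val(n,(c0[0]+i,c0[1]+j),R+d)-val(n,(c0[0]+i,c0[1]+j),R-d) for n in ns),c0[0]+i,c0[1]+j) for i in g for j in g)
for arc in((-70,70),(-85,85),(-50,50)):
  for ns in(["top"],["scene"],["top","scene"]):
    print(arc,ns,[best(ns,.027,.031,arc,(.58,-.212),d) for d in(.0015,.0025)])
# small pockets too: midline check (44 mm and 34 mm near the front)
for R,c0 in((.022,(.622,-.148)),(.017,(.552,-.143))):
    print(R,[best([n],R,.031,(-70,70),c0,.002) for n in K])
E
```

```text
(-70, 70) ['top'] [(np.float64(67.21483559983974), np.float64(0.581), np.float64(-0.21)), (np.float64(92.29166455866887), np.float64(0.5815), np.float64(-0.2105))]
(-70, 70) ['scene'] [(np.float64(74.64312232691466), np.float64(0.5805), np.float64(-0.211)), (np.float64(106.65655370681034), np.float64(0.581), np.float64(-0.211))]
(-70, 70) ['top', 'scene'] [(np.float64(140.10986125357613), np.float64(0.581), np.float64(-0.2105)), (np.float64(195.92824357073886), np.float64(0.581), np.float64(-0.2105))]
(-85, 85) ['top'] [(np.float64(65.08767041689103), np.float64(0.581), np.float64(-0.2105)), (np.float64(88.6281325477413), np.float64(0.582), np.float64(-0.2105))]
(-85, 85) ['scene'] [(np.float64(74.40418394540907), np.float64(0.5805), np.float64(-0.211)), (np.float64(104.30925478503212), np.float64(0.581), np.float64(-0.211))]
(-85, 85) ['top', 'scene'] [(np.float64(138.27337679850604), np.float64(0.581), np.float64(-0.2105)), (np.float64(190.1907611860908), np.float64(0.581), np.float64(-0.2105))]
(-50, 50) ['top'] [(np.float64(70.82164688603036), np.float64(0.581), np.float64(-0.2105)), (np.float64(96.69157855590326), np.float64(0.5815), np.float64(-0.2105))]
(-50, 50) ['scene'] [(np.float64(74.68577605218749), np.float64(0.581), np.float64(-0.211)), (np.float64(106.99822863557861), np.float64(0.581), np.float64(-0.211))]
(-50, 50) ['top', 'scene'] [(np.float64(144.61357230011976), np.float64(0.581), np.float64(-0.211)), (np.float64(201.77264993025608), np.float64(0.581), np.float64(-0.2105))]
0.022 [(np.float64(92.22318874085747), np.float64(0.626), np.float64(-0.1515)), (np.float64(83.73566819225836), np.float64(0.626), np.float64(-0.1505))]
0.017 [(np.float64(92.48291255798469), np.float64(0.5455000000000001), np.float64(-0.145)), (np.float64(85.1961724392996), np.float64(0.546), np.float64(-0.145))]
```

```bash
python3 nudge.py '[[0.001,0.002,0.02,0,0,0],[0,0,0.03,0,0,0],[0,0,0.03,0,0,0],[0,0,0.02,0,0,0],[0,0,0,0,0,0],[0,0,0,0,0,0]]'; python3 tool.py .5808 -.211 .043
```

```text
time_s: 13.55
tcp_pos: [0.5816, -0.2123, 0.067]
tool_rot: [[0.07, 0.998, 0.001], [0.998, -0.07, -0.001], [-0.001, 0.001, -1.0]]
wrist_force: [0.4, 0.2, -6.3]
gripper_width: 0.0469
finger_force: 30.0
t 13.55 p [ 0.5816 -0.2123  0.067 ] F [ 0.4331  0.1865 -6.3145] d tool [ 0.0013 -0.0009  0.024 ] yaw y -4.013228976931131 tilt [-0.0005  0.0014 -1.    ]
```

```bash
python3 nudge.py '[[0,0,0.004,0,0,0],[0,0,0,0,0,0]]'|sed -n 2p; python3 nudge.py '[[0,0,0,0,0,0]]'|sed -n 2p;python3 nudge.py '[[0,0,0,0,0,0]]'|sed -n 2,4p;python3 tool.py .5808 -.211 .043
```

```text
tcp_pos: [0.581, -0.2121, 0.0624]
tcp_pos: [0.5811, -0.2121, 0.0624]
tcp_pos: [0.581, -0.2121, 0.0623]
tool_rot: [[0.07, 0.998, 0.0], [0.998, -0.07, -0.0], [-0.0, 0.0, -1.0]]
wrist_force: [-0.3, 0.6, -6.3]
t 14.05 p [ 0.581  -0.2121  0.0623] F [-0.2907  0.6294 -6.3146] d tool [ 0.0011 -0.0003  0.0193] yaw y -4.0147852663564345 tilt [-0.0001  0.0003 -1.    ]
```

```bash
python3 nudge.py '[[0.001,0,0.004,0,0,0],[0,0,0.003,0,0,0],[0,0,0.003,0,0,0],[0,0,0,0,0,0]]'; python3 tool.py .5808 -.211 .043
```

```text
time_s: 14.55
tcp_pos: [0.5809, -0.211, 0.0518]
tool_rot: [[0.07, 0.998, -0.001], [0.998, -0.07, 0.0], [0.0, -0.001, -1.0]]
wrist_force: [-0.3, -0.3, -6.4]
gripper_width: 0.0463
finger_force: 30.0
t 14.55 p [ 0.5809 -0.211   0.0518] F [-0.3161 -0.3046 -6.3906] d tool [ 0.     -0.      0.0088] yaw y -4.011827687053361 tilt [ 0.0002 -0.0006 -1.    ]
```

The base is 5 mm below the rim with no contact force, so it is in the pocket. I'll lower to the floor.

```bash
python3 nudge.py '[[0,0,0.003,0,0,0],[0,0,0.003,0,0,0],[0,0,0.002,0,0,0],[0,0,0,0,0,0]]'; python3 nudge.py '[[0,0,0.001,0,0,0],[0,0,0,0,0,0]]'; python3 tool.py .5808 -.211 .043
```

```text
time_s: 15.05
tcp_pos: [0.5809, -0.211, 0.0439]
tool_rot: [[0.07, 0.998, -0.0], [0.998, -0.07, 0.0], [0.0, -0.0, -1.0]]
wrist_force: [0.0, 0.8, -6.4]
gripper_width: 0.0467
finger_force: 30.0
time_s: 15.3
tcp_pos: [0.5811, -0.2112, 0.0432]
tool_rot: [[0.07, 0.998, 0.0], [0.998, -0.07, -0.0], [-0.0, 0.0, -1.0]]
wrist_force: [1.0, -0.2, -6.2]
gripper_width: 0.0466
finger_force: 30.0
t 15.3 p [ 0.5811 -0.2112  0.0432] F [ 1.0068 -0.1673 -6.2061] d tool [ 0.0001 -0.0003  0.0002] yaw y -4.012962744319207 tilt [-0.0001  0.0002 -1.    ]
```

```bash
python3 nudge.py '[[0,0,0.0008,0,0,0],[0,0,0,0,0,0]]'|sed -n '2p;4p'; python3 nudge.py '[[0,0,0.0008,0,0,0],[0,0,0,0,0,0]]'|sed -n '2p;4p'
```

```text
tcp_pos: [0.5812, -0.2112, 0.0432]
wrist_force: [-2.9, 1.6, 6.0]
tcp_pos: [0.5812, -0.2112, 0.0431]
wrist_force: [-7.1, 2.7, 13.4]
```

It is on the floor: the force changed sign to +13 N. I'll release and lift away along the way to the front of the handle, and look.

```bash
python3 nudge.py '[[0,0,0,0,0,0],[0,0,0,0,0,0],[0,0,0,0,0,0],[0,0,0,0,0,0],[0,0,0,0,0,0]]' .09; python3 nudge.py '[[0,0,-0.02,0,0,0],[0,0,-0.04,0,0,0],[0,0,-0.06,0,0,0],[0.05,0,0,0,0,0],[0.06,0,0,0,0,0],[0.06,0,0,0,0,0],[0.06,0,0,0,0,0],[0.06,0,0,0,0,0],[0.03,0,0,0,0,0],[0,0,0,0,0,0],[0,0,0,0,0,0]]' 0; python3 tool.py .59 .02 .05
python3 - <<'E'
from rig import bot
import cv2,numpy as np
for n in("scene","top"): cv2.imwrite(f"pics/{n}3.png",bot.camera(n)["image"][:,:,::-1])
a=cv2.imread("pics/scene3.png");b=cv2.imread("pics/top3.png")
cv2.imwrite("pics/k.png",np.hstack([cv2.resize(m[110:240,320:430],None,fx=3.6,fy=3.6,interpolation=cv2.INTER_CUBIC) for m in(a,b)]))
E
```

```text
time_s: 16.42
tcp_pos: [0.581, -0.2111, 0.0415]
tool_rot: [[0.07, 0.998, -0.0], [0.998, -0.07, 0.0], [0.0, -0.0, -1.0]]
wrist_force: [0.7, 0.3, 0.9]
gripper_width: 0.0889
finger_force: 0.0
time_s: 17.8
tcp_pos: [0.6035, 0.1073, 0.1623]
tool_rot: [[0.07, 0.998, 0.001], [0.998, -0.07, -0.0], [-0.0, 0.001, -1.0]]
wrist_force: [0.3, 0.4, -1.2]
gripper_width: -0.0
finger_force: 0.0
t 17.8 p [0.6035 0.1073 0.1623] F [ 0.2728  0.3619 -1.1539] d tool [-0.0881 -0.0074  0.1123] yaw y -4.026857505913925 tilt [-0.0001  0.0007 -1.    ]
```

View pics/k.png

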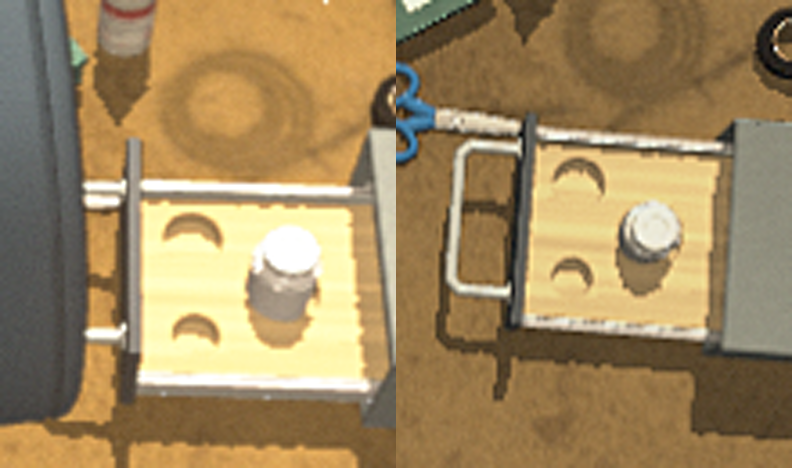

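The weight stands upright in the large pocket, its top at about (391,173) in the top view, and the drawer is still at its stop. Now I'll go in front of the handle bar with shut fingers.

```bash
python3 nudge.py '[[-0.04,-0.001,0,0,0,0],[-0.04,-0.001,0,0,0,0],[-0.037,0,0,0,0,0],[0,0,0.04,0,0,0],[0,0,0.04,0,0,0],[0,0,0.02,0,0,0],[0,0,0.017,0,0,0],[0,0,0,0,0,0],[0,0,0,0,0,0]]'; python3 tool.py .591 -.0465 .045
```

```text
time_s: 19.02
tcp_pos: [0.5938, -0.0087, 0.0454]
tool_rot: [[0.07, 0.998, 0.001], [0.998, -0.07, -0.0], [-0.0, 0.001, -1.0]]
wrist_force: [0.6, 0.4, 0.8]
gripper_width: 0.0003
finger_force: 0.0
t 19.025 p [ 0.5938 -0.0087  0.0454] F [0.5819 0.3657 0.7582] d tool [-0.0379 -0.0002  0.0004] yaw y -4.034054120092524 tilt [-0.      0.0014 -1.    ]
```

```bash
python3 nudge.py '[[-0.01,0,0,0,0,0],[-0.01,0,0,0,0,0],[-0.003,0,0,0,0,0],[-0.003,0,0,0,0,0],[-0.005,0,0,0,0,0],[-0.008,0,0,0,0,0],[-0.01,0,0,0,0,0],[-0.012,0,0,0,0,0],[-0.012,0,0,0,0,0],[-0.012,0,0,0,0,0],[-0.012,0,0,0,0,0],[-0.012,0,0,0,0,0],[-0.012,0,0,0,0,0],[-0.012,0,0,0,0,0],[-0.012,0,0,0,0,0],[-0.01,0,0,0,0,0],[-0.008,0,0,0,0,0],[-0.006,0,0,0,0,0],[-0.004,0,0,0,0,0],[0,0,0,0,0,0]]'; python3 tool.py .5782 -.2038 .045
```

```text
time_s: 21.52
tcp_pos: [0.5815, -0.1816, 0.0447]
tool_rot: [[0.07, 0.998, 0.001], [0.998, -0.07, -0.001], [-0.001, 0.001, -1.0]]
wrist_force: [0.3, 0.5, -0.1]
gripper_width: 0.0005
finger_force: 0.0
t 21.525 p [ 0.5815 -0.1816  0.0447] F [ 0.326   0.4677 -0.0929] d tool [-0.0224 -0.0018 -0.0003] yaw y -4.011347312114571 tilt [-0.0007  0.0011 -1.    ]
```

```bash
python3 nudge.py '[[-0.004,0,0,0,0,0],[-0.004,0,0,0,0,0],[-0.004,0,0,0,0,0],[-0.003,0,0,0,0,0],[-0.003,0,0,0,0,0],[-0.002,0,0,0,0,0],[0,0,0,0,0,0]]'; python3 nudge.py '[[-0.002,0,0,0,0,0],[-0.002,0,0,0,0,0],[0,0,0,0,0,0]]'; python3 tool.py .5782 -.2038 .045
```

```text
time_s: 22.4
tcp_pos: [0.5796, -0.2011, 0.0445]
tool_rot: [[0.07, 0.998, -0.0], [0.998, -0.07, -0.0], [-0.0, -0.0, -1.0]]
wrist_force: [1.3, -0.3, -0.1]
gripper_width: 0.0001
finger_force: 0.6
time_s: 22.78
tcp_pos: [0.5795, -0.2015, 0.0445]
tool_rot: [[0.07, 0.998, -0.001], [0.998, -0.07, 0.005], [0.005, -0.001, -1.0]]
wrist_force: [4.1, 24.0, 6.3]
gripper_width: 0.0004
finger_force: 12.1
t 22.775 p [ 0.5795 -0.2015  0.0445] F [ 4.0758 24.0431  6.298 ] d tool [-0.0024 -0.0011 -0.0005] yaw y -4.027369577489751 tilt [ 0.005  -0.0014 -1.    ]
```

```bash
python3 nudge.py '[[-0.0015,0,0,0,0,0],[0,0,0,0,0,0]]'|sed -n '2p;4p'; python3 nudge.py '[[0.01,0,0,0,0,0],[0.02,0,0,0,0,0],[0.03,0,0,0,0,0],[0,0,-0.04,0,0,0],[0,0,-0.06,0,0,0],[0.06,0,-0.03,0,0,0],[0.06,0,0,0,0,0],[0.06,0,0,0,0,0],[0.06,0,0,0,0,0],[0,0,0,0,0,0],[0,0,0,0,0,0],[0,0,0,0,0,0]]'|sed -n '1,2p;4p'
python3 - <<'E'
from rig import bot
import cv2,numpy as np
for n in("scene","top"): cv2.imwrite(f"pics/{n}4.png",bot.camera(n)["image"][:,:,::-1])
a=cv2.imread("pics/scene4.png");b=cv2.imread("pics/top4.png")
cv2.imwrite("pics/z.png",np.hstack([cv2.resize(a[130:240,385:520],None,fx=2.9,fy=2.9),cv2.resize(b[130:240,370:500],None,fx=2.9,fy=2.9)]))
E
```

```text
tcp_pos: [0.5795, -0.2016, 0.0445]
wrist_force: [5.6, 31.7, 8.2]
time_s: 24.52
tcp_pos: [0.6, 0.0875, 0.1724]
wrist_force: [0.8, 0.8, 0.8]
```

View pics/z.png

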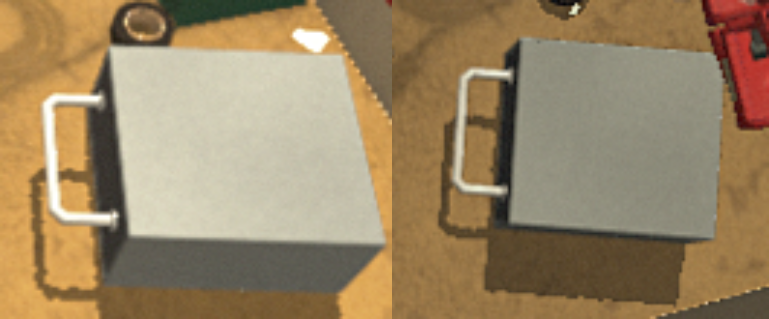

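The drawer front is flush with the cabinet in both views, with no gap left, and the push ended against a rigid stop. The arm is clear, so I'll hand in.

```bash
python3 -c "
from rig import bot
print(bot.close_job())"
```

```text
the job is handed in; nothing more can be done
None
```

The job is handed in at about 24.5 s of the 72 s: the large weight stood upright in its pocket when last seen, the drawer is shut against its stop, and the arm was kept clear of the two smaller weights; no verdict was returned.

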